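Dip-check the water bath and present the gauge rod for reading

ROBOT

A 6-joint arm with a two-finger parallel gripper is mounted at the origin on the work surface. World frame = base frame: x ahead of the robot, y to its left, z up, the work surface at z = 0. Lengths are in m, angles in rad, forces in N, time in s.
With the tool pointing down it reaches from about 0.4 to 0.825 m from the base axis. Payload 7 kg.
Tool frame: the origin (TCP) lies at the very end of the fingers, on their centre line; the grasp point (between the pads) lies arm.hold_point_z behind it (arm.hold_point_z is the distance from the TCP to the grasp point, in m); z points along the fingers, y is the line along which they close (so a half turn about z gives the same grasp; the last joint's range is limited). The gripper opens to 88 mm and grips with 3 to 60 N. Pads are 19 mm wide; open, the fingers measure 130 mm over their backs; the gripper's body (78 mm by 193 mm) begins 47 mm behind the grasp point.
Start: joints at [1.52, 0.359, 0.012, 0, -1.224, -0.288], TCP at [0.224, 0.637, 0.227] pointing down, gripper open.
Joint ranges: [-3.07, 3.07], [-1.43, 2.12], [-1.02, 1.25], [-3.03, 1.67], [-3.05, -0], [-3.03, 3.03]. Speed limits (rad/s): [2.39, 2.39, 3.01, 3.14, 3.14, 3.14].

INTERFACE

Orientations are given as [roll, pitch, yaw] about the fixed x, y, z axes, in that order (R = Rz(yaw) Ry(pitch) Rx(roll)).
In Python, from station import arm gives the robot as it stands.
- The arm moves only by the shell command python3 nudge.py 'ROWS' [FORCE]. ROWS is a JSON list of rows, 1 to 20 of them, each of 5 numbers: the finger opening in m, then dx, dy, dz in m, then a turn about the tool's z in rad; each row is the pose to reach, as a shift and turn from the pose commanded when the command began, along the tool's axes at that moment; what a row does not reach only later rows make up. A row lasts 1/12 s, in which the tool goes at most 0.0417 m and 0.125 rad, less where a joint would pass 70% of its speed; a pose out of reach is approached as far as the arm can. The fingers move at their own pace and stop on an object; FORCE is the grip in N (left out, the last holds). Time passes only in rows, so rows that do not move let the fingers close. It prints the time, the measured TCP pose, the force, the opening and the grip force at its end.
- arm.get_state(): the state, without advancing time (a new reading comes with each control period).
- arm.grab_frame(name): name is "scene" or "side" or "wrist"; returns the picture (420x560x3 uint8, red, green, blue); there is no depth.
- arm.camera_params(name): a dict with "fx", "fy", "cx", "cy" (pixels), "T" (4x4, takes a point from camera to world coordinates); the wrist camera has in their place "hand_eye" (4x4, takes a point from camera to tool coordinates, whose origin is the TCP and whose axes are the flange's). Camera axes: x right, y down, z forward; pixel columns grow to the right and rows downward; lengths in m; the calibration is good to about 2 mm. A picture is of the moment at which its call begins: read the wrist's pose just before it. camera_params takes no time and is no camera call.
- arm.job_done(): hands the job in; it is judged then, once.
The state is a dict: "t": time; "q": joint angles; "qd": joint speeds; "joint_efforts": joint torques, N m; "eef_pos": TCP position; "ee_rot": TCP orientation; "force": force on the tool from outside, world axes, zero at the start; "moment": the same for the moment, N m; "width": finger opening in m; "gripper_force": force on a finger pad.
Only numpy, scipy, OpenCV 4.12 (cv2) and the standard library are available. Lean on these libraries where they do the work, as an engineer would, in place of code of your own. Each camera call takes 0.05 s, during which the arm holds its last target. There are 200 camera calls.

TASK

Check the fill of the steel water bath: lift its loose lid off by the knob, set it down gently, knob up, flat on the bench beside the bath and let go. Then push the gauge rod from the rack down the guide tube inside the bath until its collar stops on the tube's mouth, pause a moment, and draw it right out. Finish still holding the rod in the gripper, steady and level, its tip above the open bath a few centimetres clear of the rim; leave the vial, dish, cup and slide box alone.

Things in the scene. Friction and masses are not known exactly. Their poses are not given: they have to be found in the camera images.
- bath: Fixed steel water bath, diameter 150, 110 high, wall 3, open at the top under the lid; two black side lugs (along its y, out to 96 from the axis, at height 80) and a white control box on its -x side (out to 106 from the axis, up to 60 high). Origin: centre of its underside on the bench; z up. May be left or right of the rack.
- rim (a point): Centre of the bath's open mouth, at rim height (110 above the bench).
- mouth (a point): Centre of the upper mouth of the upright aluminium guide tube inside the bath, 30 from the bath's axis along the bath's +x, 98 above the bench (12 below the rim); z up. Tube bore 16, the top 12 flared to 26 inside, 32 outside at the mouth; 92 deep, so the collar stops before the tip bottoms. Hidden while the lid is on.
- lid: Loose round steel lid, 200 g nominal, plate diameter 160 and 4 thick, with a plug of diameter 132, 6 deep, under it that sits freely inside the rim; on top a 14 stem, then a black plastic knob. Origin: centre of the plug's underside (104 above the bench when it is on the bath, 0 when on the bench); z up through the knob.
- knob (a point): Centre of the lid's knob: a black cylinder, diameter 30, 22 high, on the lid's axis 35 above the lid's origin (25 above the plate's top face; the knob's top is at 46).
- rack: Fixed white plastic rack, 60 x 150 (long along its y), top face 105 above the bench, with two through holes of diameter 16 at y = +42 and -42; the gauge rod hangs in one, the stoppered vial in the other. Origin: centre of its underside.
- rod: Gauge rod, 120 g nominal, round about its z: steel probe of diameter 10, 85 long, chamfered tip with dark rings; steel collar, diameter 40, 6 thick; black plastic cylindrical grip, diameter 22, 84 long, above the collar. Origin: centre of the collar's underside; z points from the probe towards the grip. It starts upright in the rack, collar resting on the rack's top (origin 105 above the bench).
- tip (a point): Tip of the gauge rod, 85 from the rod's origin along its -z.
- grip (a point): Point on the axis of the rod's grip, 52 from the rod's origin along its +z (the grip spans 6 to 90).
- vial: Bystander: glass vial with a grey rubber stopper (diameter 22, 14 high), hanging in the other hole of the rack. Origin: stopper's underside, 105 above the bench.
- dish: Bystander: shallow glass dish, diameter 90, 14 high, beyond the work. Origin: centre of its underside.
- cup: Bystander: small white plastic cup, diameter 52, 45 high, beyond the work. Origin: centre of its underside.
- slidebox: Bystander: wooden slide box 60 x 100 x 30, beyond the work. Origin: centre of its underside.

How it is judged:
On the way, in this order (a step that is already met when the one before it is completed fails the run):
1. the lid lies flat on the bench beside the bath, knob up, let go (height (world z) of lid below 0.008 m and angle between lid's own z axis and vertical below 0.1 rad and horizontal distance between lid and bath above 0.14 m and contact force between lid and the arm below 0.1 N and contact force between lid and the fingers below 0.1 N and contact force between lid and bath below 0.1 N and linear speed of lid below 0.05 m/s), for 0.2 s.
2. the held rod is in the guide tube, upright, its collar stopped on the tube's mouth (horizontal distance between rod and mouth below 0.007 m and z of rod in the frame of mouth below 0.004 m and angle between the z axis of rod and the z axis of mouth, either way round below 0.12 rad and contact force between rod and bath above 0.3 N and contact force between rod and the fingers above 0.5 N), for 0.15 s.
3. the held rod is drawn right out of the tube (z of tip in the frame of mouth above 0.015 m and contact force between rod and bath below 0.1 N and contact force between rod and the fingers above 0.5 N), for 0.1 s.
At the end, for the whole second after the job is handed in: Rod held still in the gripper, level within 10 degrees, tip within 70 mm of the bath's centre seen from above and 20 mm or more above its rim, touching no bath, rack or lid; lid released, flat on the bench, knob up, its centre over 140 mm from the bath's axis, clear of it (all of step 1 and contact force between rod and the fingers above 0.5 N and angle between rod's own z axis and vertical between 1.4 and 1.742 rad and height (world z) of tip above 0.13 m and horizontal distance between tip and rim below 0.07 m and linear speed of rod below 0.03 m/s and angular speed of rod below 0.2 rad/s and contact force between rod and bath below 0.1 N and contact force between rod and rack below 0.1 N and contact force between rod and lid below 0.1 N); the arm keeps its last pose, push and grip.
It fails at once if the vial, dish, cup or slide box is moved by more than 30 mm (distance of any of vial, dish, cup, slidebox from where it was at the start of the episode above 0.03 m).
It fails at once if the lid is dropped (falls free by more than about 10 mm) (contact force between lid and the fingers below 0.1 N and linear speed of lid above 0.5 m/s).
It also fails if it takes over 72 s, if anything falls off the work surface, if the arm or the gripper's body presses on something with over 40 N, if the wrist force passes 120 N, or if a joint passes its speed limit or range.

## Working session

There is one attempt and no reset: what is moved stays moved. The work goes in short steps, Python scripts to look and compute and a shell command to move; the robot and the scene stay as the last step left them, time stands still between calls to the robot, and variables do not carry over. Pictures are saved under pics/ and viewed, at most 10 in all, crops included, and the job is handed in when it is done.

```bash
ls; mkdir -p pics
cat > h.py <<'E'
import numpy as np, cv2
from station import arm
from scipy.spatial.transform import Rotation as R
def tool(s=None):
    s=s or arm.get_state(); T=np.eye(4); r=np.array(s["ee_rot"])
    T[:3,:3]=R.from_euler('xyz',r).as_matrix() if r.size==3 else r
    T[:3,3]=s["eef_pos"]; return T
def shot(n):
    T=tool(); im=np.array(arm.grab_frame(n)); p=arm.camera_params(n)
    W=T@np.array(p["hand_eye"]) if "hand_eye" in p else np.array(p["T"])
    return im,p,W
def ray(p,W,u,v):
    d=W[:3,:3]@np.array([(u-p["cx"])/p["fx"],(v-p["cy"])/p["fy"],1]); return W[:3,3],d/np.linalg.norm(d)
def plane(p,W,u,v,z):
    o,d=ray(p,W,u,v); return o+d*(z-o[2])/d[2]
def tri(a,b):
    # a,b=(p,W,u,v); returns point, miss
    o1,d1=ray(*a);o2,d2=ray(*b); t=np.linalg.lstsq(np.c_[d1,-d2],o2-o1,rcond=None)[0]
    x,y=o1+t[0]*d1,o2+t[1]*d2; return (x+y)/2,np.linalg.norm(x-y)
def proj(p,W,X):
    c=np.linalg.inv(W)@np.r_[X,1]; return c[0]/c[2]*p["fx"]+p["cx"],c[1]/c[2]*p["fy"]+p["cy"]
def save(n,im): cv2.imwrite("pics/"+n,im[:,:,::-1])
E
python3 - <<'E'
from h import *
s=arm.get_state(); print(s, arm.hold_point_z)
for n in("scene","side"):
    im,p,W=shot(n); save(n+"0.png",im); print(n,p["fx"],W.round(3).tolist())
E
```

```text
nudge.py
pics
station.py
{'t': 0.0, 'q': array([ 1.52009201e+00,  3.59410060e-01,  1.10200395e-02, -3.59632226e-04,
       -1.22408160e+00, -2.88117156e-01]), 'qd': array([ 0.00011546, -0.00074057, -0.00035278, -0.00038634, -0.00041958,
        0.00051922]), 'joint_efforts': array([-1.14636114e-03, -5.82713807e+01,  2.93058622e+01,  6.99699238e+00,
        6.87793960e-03, -1.59854899e-04]), 'eef_pos': array([0.2242016 , 0.63614212, 0.22558909]), 'ee_rot': array([ 3.13989034e+00, -1.51943105e-04, -3.38943837e-01]), 'force': array([ 0.4602748 ,  0.99474188, -0.26086535]), 'moment': array([0.03821748, 0.02654062, 0.01694351]), 'gripper_force': 0.0, 'width': 0.0876628965700945} 0.0188
scene 542.7130907396951 [[0.09, 0.576, -0.812, 1.472], [0.996, -0.066, 0.063, -0.07], [-0.017, -0.815, -0.58, 0.751], [0.0, 0.0, 0.0, 1.0]]
side 483.20590780579647 [[-0.84, -0.386, 0.383, 0.271], [-0.543, 0.602, -0.585, 0.525], [-0.005, -0.699, -0.715, 0.728], [0.0, 0.0, 0.0, 1.0]]
```

View pics/scene0.png

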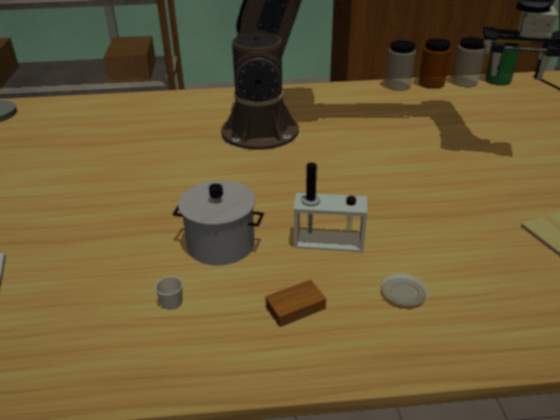

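View pics/side0.png

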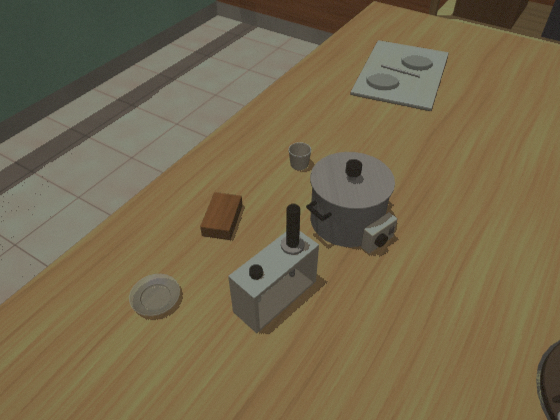

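Scene: knob at (216,190), lid (217,203), rod grip (311,182) with collar (311,201), and stopper (351,201). Side: knob at (354,168), rod grip (292,227) with collar (292,246), and stopper (256,271). The bath is on the -y side. Next I'll measure using dark masks.

```bash
cat > m.py <<'E'
from h import *
def blob(im,u,v,r,thr=45):
    g=im.max(2); m=np.zeros_like(g); m[v-r:v+r,u-r:u+r]=(g[v-r:v+r,u-r:u+r]<thr)*255
    n,l,st,c=cv2.connectedComponentsWithStats(m)
    k=max(range(1,n),key=lambda i: st[i,4]-20*np.hypot(*(c[i]-[u,v]))); return st[k],c[k],l==k
A=shot("scene");B=shot("side")
f={}
for nm,a,b,r in(("knob",(216,190),(354,168),14),("stopper",(351,201),(256,271),11),("grip",(311,182),(292,227),30)):
    pa=blob(A[0],*a,r);pb=blob(B[0],*b,r)
    print(nm,pa[0],pa[1].round(1),pb[0],pb[1].round(1),tri((A[1],A[2],*pa[1]),(B[1],B[2],*pb[1])))
    if nm=="grip":
        for e in(0,1): # ends of the axis: top row / bottom row midpoints
            q=[]
            for P in(pa,pb):
                ys,xs=np.where(P[2]); y=ys.min()+3 if e==0 else ys.max()-2
                q.append((xs[ys==y].mean(),y))
            print(" end",e,q,tri((A[1],A[2],*q[0]),(B[1],B[2],*q[1])))
E
python3 m.py
```

```text
knob [210 184  12  15 158] [215.5 190.9] [346 160  16  17 219] [353.4 168.1] (array([ 0.5305047 , -0.12084901,  0.13694828]), np.float64(0.00018126820166713975))
stopper [347 197   8   8  57] [350.6 200.4] [250 266  13  13 123] [255.7 272.2] (array([0.55819853, 0.15768534, 0.10984458]), np.float64(0.0014608226545703275))
grip [306 163  10  38 307] [310.7 181.3] [287 205  13  43 500] [292.7 225.4] (array([0.54173121, 0.07505152, 0.1529038 ]), np.float64(0.00036666871757708115))
 end 0 [(np.float64(311.0), np.int64(166)), (np.float64(293.0), np.int64(208))] (array([0.54308069, 0.07411413, 0.19067612]), np.float64(0.0011593535001035923))
 end 1 [(np.float64(310.0), np.int64(198)), (np.float64(292.5), np.int64(245))] (array([0.53910606, 0.07631496, 0.10863688]), np.float64(0.0037554273025747725))
```

```bash
cat > d.py <<'E'
import sys; from h import *
T=tool(); t=np.array(list(map(float,sys.argv[1:4])))
d=T[:3,:3].T@(t-T[:3,3]); print("delta tool",d.round(4),"rows",(np.linalg.norm(d)/.0417).round(1),"yaw",arm.get_state()["ee_rot"].round(4))
E
python3 d.py .5305 -.121 .28
```

```text
delta tool [ 0.5406  0.6126 -0.0533] rows 19.6 yaw [ 3.1406e+00 -1.0000e-04 -3.3880e-01]
```

Run:
```python
from h import *
p,W=[*shot("scene")][1:]
for n,u,v,z in(("cup",170,290,.03),("box",296,300,.03),("dish",404,290,.007),("bathlidL",180,203,.114),("bathlidR",254,203,.114),("lugL",178,211,.08),("lugR",260,218,.08)): print(n,plane(p,W,u,v,z).round(3))
```

```text
cup [ 0.701 -0.216  0.03 ]
box [0.753 0.02  0.03 ]
dish [0.726 0.235 0.007]
bathlidL [ 0.532 -0.196  0.114]
bathlidR [ 0.55  -0.043  0.114]
lugL [ 0.512 -0.206  0.08 ]
lugR [ 0.557 -0.033  0.08 ]
```

```bash
python3 nudge.py '[[0.088,0.02,0.02,-0.053,0],[0.088,0.54,0.613,-0.053,0],[0.088,0.54,0.613,-0.053,0],[0.088,0.54,0.613,-0.053,0],[0.088,0.54,0.613,-0.053,0],[0.088,0.54,0.613,-0.053,0],[0.088,0.54,0.613,-0.053,0],[0.088,0.54,0.613,-0.053,0],[0.088,0.54,0.613,-0.053,0],[0.088,0.54,0.613,-0.053,0],[0.088,0.54,0.613,-0.053,0],[0.088,0.54,0.613,-0.053,0],[0.088,0.54,0.613,-0.053,0],[0.088,0.54,0.613,-0.053,0],[0.088,0.54,0.613,-0.053,0],[0.088,0.54,0.613,-0.053,0],[0.088,0.54,0.613,-0.053,0],[0.088,0.54,0.613,-0.053,0],[0.088,0.54,0.613,-0.053,0],[0.088,0.54,0.613,-0.053,0]]'
python3 d.py .5305 -.121 .28
```

```text
t: 1.92
eef_pos: [0.528, -0.1178, 0.2797]
ee_rot: [-3.141, -0.001, -0.339]
force: [0.6, 0.9, 0.7]
width: 0.088
gripper_force: 0.0
delta tool [ 0.0034  0.0022 -0.0003] rows 0.1 yaw [-3.1413e+00 -5.0000e-04 -3.3880e-01]
```

Run:
```python
from h import *
A=shot("wrist"); save("w1.png",A[0]); print(A[2].round(3).tolist(),proj(A[1],A[2],[.5305,-.121,.139]))
```

```text
[[-0.332, -0.908, -0.257, 0.597], [-0.943, 0.32, 0.09, -0.141], [0.0, 0.272, -0.962, 0.438], [0.0, 0.0, 0.0, 1.0]] (np.float64(276.87364082213344), np.float64(192.84219045242475))
```

View pics/w1.png

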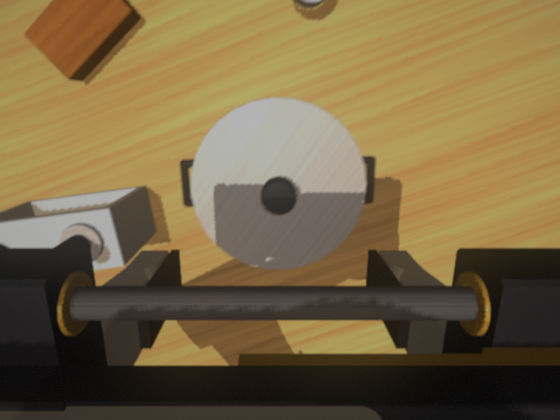

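The wrist view shows the knob at (279,195), against a prediction of (277,193), so the two agree. The lugs line up with the tool's y axis.

```bash
python3 - <<'E'
from h import *
A=shot("wrist"); g=cv2.GaussianBlur(A[0],(3,3),0).max(2)[175:216,258:300]
m=(g<60).astype('uint8'); n,l,st,c=cv2.connectedComponentsWithStats(m); k=1+st[1:,4].argmax(); print(st[k],c[k]+[258,175])
u,v=c[k]+[258,175]; print(plane(A[1],A[2],u,v,.147))
E
python3 d.py .5305 -.121 .120
```

```text
[  0   9  30  32 713] [272.36044881 202.01542777]
[ 0.52809856 -0.1212118   0.147     ]
delta tool [ 0.002  -0.0003  0.1587] rows 3.8 yaw [ 3.1401e+00  9.0000e-04 -3.4430e-01]
```

```bash
python3 nudge.py '[[0.088,0.002,0,0.04,0],[0.088,0.002,0,0.08,0],[0.088,0.002,0,0.11,0],[0.088,0.002,0,0.13,0],[0.088,0.002,0,0.145,0],[0.088,0.002,0,0.158,0],[0.088,0.002,0,0.158,0],[0.088,0.002,0,0.158,0],[0.02,0.002,0,0.158,0],[0.02,0.002,0,0.158,0],[0.02,0.002,0,0.158,0],[0.02,0.002,0,0.158,0],[0.02,0.002,0,0.158,0],[0.02,0.002,0,0.158,0],[0.02,0.002,0,0.158,0],[0.02,0.002,0,0.158,0]]' 30
```

```text
t: 3.35
eef_pos: [0.5296, -0.1163, 0.1215]
ee_rot: [-3.142, -0.0, -0.339]
force: [0.2, -0.6, 0.4]
width: 0.04
gripper_force: 0.0
```

```bash
python3 nudge.py '[[0.02,0,0,0,0],[0.02,0,0,0,0],[0.02,0,0,0,0],[0.02,0,0,0,0],[0.02,0,0,0,0]]'; python3 nudge.py '[[0.02,0,0,-0.01,0],[0.02,0,0,-0.02,0],[0.02,0,0,-0.04,0],[0.02,0,0,-0.07,0],[0.02,0,0,-0.1,0],[0.02,0,0,-0.1,0],[0.02,0,0,-0.1,0]]'; python3 d.py .5 -.335 .22
python3 - <<'E'
from h import *
A=shot("wrist"); save("w2.png",A[0])
E
```

```text
t: 3.77
eef_pos: [0.5295, -0.1165, 0.1215]
ee_rot: [3.141, 0.0, -0.339]
force: [-1.0, -3.9, 1.5]
width: 0.0293
gripper_force: 30.0
t: 4.35
eef_pos: [0.531, -0.1159, 0.2243]
ee_rot: [-3.139, -0.005, -0.339]
force: [-0.6, 0.4, -2.6]
width: 0.0293
gripper_force: 30.0
delta tool [0.0435 0.217  0.0039] rows 5.3 yaw [-3.1389 -0.0047 -0.3386]
```

View pics/w2.png

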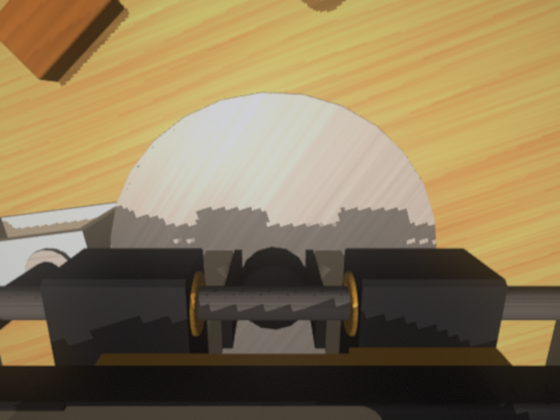

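The lid hangs level from the knob, knob at (275,285). Moving it to the bench spot.

```bash
python3 nudge.py '[[0.02,0.008,0.04,0,0],[0.02,0.016,0.08,0,0],[0.02,0.024,0.12,0,0],[0.02,0.032,0.16,0,0],[0.02,0.04,0.2,0,0],[0.02,0.0435,0.217,0,0],[0.02,0.0435,0.217,0,0],[0.02,0.0435,0.217,0.04,0],[0.02,0.0435,0.217,0.08,0],[0.02,0.0435,0.217,0.12,0],[0.02,0.0435,0.217,0.15,0],[0.02,0.0435,0.217,0.17,0],[0.02,0.0435,0.217,0.185,0],[0.02,0.0435,0.217,0.19,0],[0.02,0.0435,0.217,0.19,0],[0.02,0.0435,0.217,0.19,0]]'; python3 d.py .5 -.335 .017
```

```text
t: 5.73
eef_pos: [0.4987, -0.3352, 0.0316]
ee_rot: [3.141, 0.0, -0.338]
force: [0.4, 0.0, -2.7]
width: 0.0292
gripper_force: 30.0
delta tool [ 0.0012 -0.0006  0.0146] rows 0.4 yaw [ 3.1414e+00  5.0000e-04 -3.3830e-01]
```

```bash
python3 nudge.py '[[0.02,0,0,0.004,0],[0.02,0,0,0.008,0],[0.02,0,0,0.011,0],[0.02,0,0,0.0125,0],[0.02,0,0,0.0135,0],[0.02,0,0,0.0145,0],[0.02,0,0,0.0145,0],[0.02,0,0,0.0145,0]]'
```

```text
t: 6.4
eef_pos: [0.4986, -0.3354, 0.0175]
ee_rot: [3.142, -0.0, -0.339]
force: [-2.3, 2.3, 2.5]
width: 0.0291
gripper_force: 30.0
```

```bash
python3 nudge.py '[[0.04,0,0,0,0],[0.06,0,0,0,0],[0.088,0,0,0,0],[0.088,0,0,0,0],[0.088,0,0,0,0],[0.088,0,0,0,0],[0.088,0,0,0,0],[0.088,0,0,0,0],[0.088,0,0,-0.03,0],[0.088,0,0,-0.06,0],[0.088,0,0,-0.1,0],[0.088,0,0,-0.14,0],[0.088,0,0,-0.18,0],[0.088,0,0,-0.22,0],[0.088,0,0,-0.26,0],[0.088,0,0,-0.26,0]]'; python3 d.py .50 -.12 .28
```

```text
t: 7.73
eef_pos: [0.5014, -0.3374, 0.2866]
ee_rot: [3.139, -0.014, -0.338]
force: [0.4, -0.7, 0.8]
width: 0.0878
gripper_force: 0.0
delta tool [-0.0735 -0.2047  0.0051] rows 5.2 yaw [ 3.1394 -0.0135 -0.3379]
```

```bash
python3 nudge.py '[[0.088,-0.014,-0.04,0,0],[0.088,-0.028,-0.08,0,0],[0.088,-0.042,-0.12,0,0],[0.088,-0.056,-0.16,0,0],[0.088,-0.07,-0.2,0,0],[0.088,-0.0735,-0.2047,0,0],[0.088,-0.0735,-0.2047,0,0],[0.088,-0.0735,-0.2047,0,0],[0.088,-0.0735,-0.2047,0,0]]'
python3 - <<'E'
from h import *
A=shot("wrist"); np.savez("wA.npz",im=A[0],W=A[2])
B=shot("scene")
save("w3.png",np.hstack([A[0][:420,100:500],cv2.resize(B[0][140:280,60:193+0],(399,420))]))
print(A[1]["fx"],proj(A[1],A[2],[.5596,-.1285,.098]))
E
python3 d.py .50 -.04 .28
```

```text
t: 8.48
eef_pos: [0.4973, -0.1184, 0.2769]
ee_rot: [3.141, -0.0, -0.339]
force: [-0.4, -0.8, 0.3]
width: 0.0879
gripper_force: 0.0
365.0865432305796 (np.float64(261.73720523021774), np.float64(119.29932321036824))
delta tool [-0.0237 -0.0753 -0.0033] rows 1.9 yaw [ 3.1413e+00  4.0000e-04 -3.4020e-01]
```

View pics/w3.png

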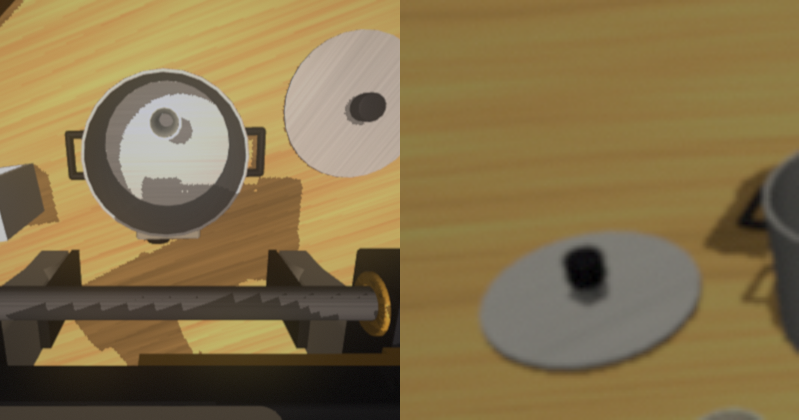

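The bath is open. The tube mouth shows at full-image (265,122), close to the predicted (262,119), and the lid lies flat on the bench. I'll take a second wrist view on the way to the rod to triangulate the mouth.

```bash
python3 nudge.py '[[0.088,-0.012,-0.0376,0,0],[0.088,-0.0237,-0.0753,0,0],[0.088,-0.0237,-0.0753,0,0],[0.088,-0.0237,-0.0753,0,0],[0.088,-0.0237,-0.0753,0,0],[0.088,-0.0237,-0.0753,0,0]]'
python3 - <<'E'
from h import *
A=np.load("wA.npz"); B=shot("wrist"); np.savez("wB.npz",im=B[0],W=B[2]); p=B[1]
out=[];M=[.5596,-.1285,.098];R0=[.5305,-.121,.11];tiles=[]
for im,W in((A["im"],A["W"]),(B[0],B[2])):
    u,v=proj(p,W,M); x0,y0=int(u)-40,max(int(v)-40,0); g=cv2.resize(cv2.cvtColor(im,cv2.COLOR_RGB2GRAY)[y0:y0+80,x0:x0+80],None,fx=4,fy=4,interpolation=cv2.INTER_CUBIC)
    c=cv2.HoughCircles(g,cv2.HOUGH_GRADIENT,1.5,20,param1=80,param2=20,minRadius=45,maxRadius=80)
    print((u,v),None if c is None else [(x/4+x0,y/4+y0,r/4) for x,y,r in c[0][:3]])
    t=cv2.cvtColor(g,cv2.COLOR_GRAY2RGB)
    if c is not None:
        x,y,r=c[0][0]; cv2.circle(t,(int(x),int(y)),int(r),(255,0,0),1); out.append((p,W,x/4+x0,y/4+y0))
    tiles.append(t)
save("w4.png",np.hstack(tiles))
if len(out)==2: print(tri(*out),[plane(*o,.098) for o in out])
E
```

```text
t: 9.08
eef_pos: [0.4999, -0.0401, 0.2768]
ee_rot: [3.141, 0.0, -0.34]
force: [1.1, 0.2, -0.2]
width: 0.0876
gripper_force: 0.0
(np.float64(261.73720523021774), np.float64(119.29932321036824)) [(np.float32(264.3125), np.float32(122.6875), np.float32(14.4)), (np.float32(269.1875), np.float32(125.6875), np.float32(19.7625)), (np.float32(280.4375), np.float32(130.5625), np.float32(12.075))]
(np.float64(346.1972294930773), np.float64(91.58645408903281)) [(np.float32(349.3125), np.float32(95.4375), np.float32(15.2625)), (np.float32(342.9375), np.float32(94.6875), np.float32(19.7625)), (np.float32(343.6875), np.float32(108.1875), np.float32(14.25))]
(array([ 0.55589122, -0.12974898,  0.10021992]), np.float64(0.00045004139100115895)) [array([ 0.55604686, -0.12967877,  0.098     ]), array([ 0.55557634, -0.13017992,  0.098     ])]
```

View pics/w4.png

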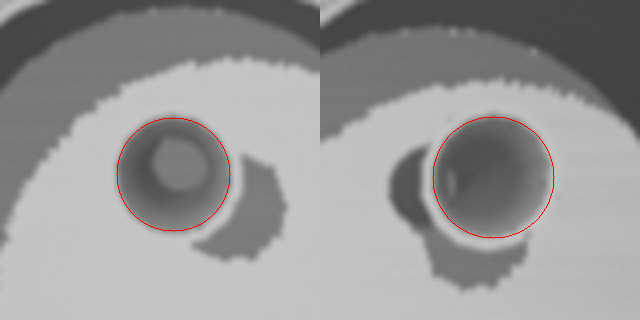

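The mouth triangulates to (0.556,-0.130,0.100), against an expected height of 0.098. Next is hovering over the rod.

```bash
python3 d.py .512 .075 .28
```

```text
delta tool [-0.027  -0.1126 -0.0032] rows 2.8 yaw [ 3.1413e+00  2.0000e-04 -3.4050e-01]
```

```bash
python3 nudge.py '[[0.088,-0.009,-0.0375,0,0],[0.088,-0.018,-0.075,0,0],[0.088,-0.027,-0.1126,0,0],[0.088,-0.027,-0.1126,0,0],[0.088,-0.027,-0.1126,0,0],[0.088,-0.027,-0.1126,0,0]]'
python3 - <<'E'
from h import *
A=shot("wrist"); p,W=A[1:]; u,v=proj(p,W,[.542,.075,.195]); print(u,v)
t=A[0].copy(); cv2.circle(t,(int(u),int(v)),4,(255,0,0),1); save("w5.png",t); np.savez("wC.npz",im=A[0],W=W)
E
python3 d.py .542 .075 .136
```

```text
t: 9.63
eef_pos: [0.5119, 0.0755, 0.2767]
ee_rot: [3.141, 0.0, -0.339]
force: [-0.3, -0.4, -0.8]
width: 0.0877
gripper_force: 0.0
260.06661857776544 175.97766946661403
delta tool [ 0.0285 -0.01    0.1408] rows 3.5 yaw [ 3.1412e+00  2.0000e-04 -3.3990e-01]
```

View pics/w5.png

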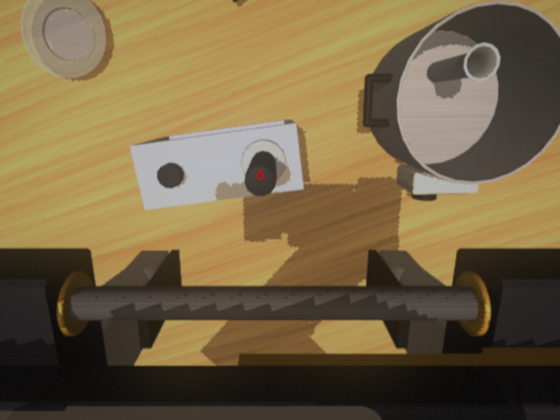

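The rod's top is at (261,178), within about 1 mm of the predicted (260,176). Grasping it.

```bash
python3 nudge.py '[[0.088,0.0285,-0.01,0,0],[0.088,0.0285,-0.01,0,0],[0.088,0.0285,-0.01,0.04,0],[0.088,0.0285,-0.01,0.08,0],[0.088,0.0285,-0.01,0.11,0],[0.088,0.0285,-0.01,0.13,0],[0.088,0.0285,-0.01,0.14,0],[0.088,0.0285,-0.01,0.14,0],[0.088,0.0285,-0.01,0.14,0],[0.015,0.0285,-0.01,0.14,0],[0.015,0.0285,-0.01,0.14,0],[0.015,0.0285,-0.01,0.14,0],[0.015,0.0285,-0.01,0.14,0],[0.015,0.0285,-0.01,0.14,0],[0.015,0.0285,-0.01,0.14,0],[0.015,0.0285,-0.01,0.14,0],[0.015,0.0285,-0.01,0.14,0],[0.015,0.0285,-0.01,0.14,0],[0.015,0.0285,-0.01,0.14,0],[0.015,0.0285,-0.01,0.14,0]]' 40; python3 nudge.py '[[0.015,0,0,0,0],[0.015,0,0,0,0],[0.015,0,0,0,0],[0.015,0,0,0,0],[0.015,0,0,0,0],[0.015,0,0,0,0]]'
```

```text
t: 11.35
eef_pos: [0.5419, 0.076, 0.1369]
ee_rot: [3.141, 0.0, -0.339]
force: [0.1, 0.5, -2.5]
width: 0.0216
gripper_force: 40.0
t: 11.85
eef_pos: [0.542, 0.0762, 0.1369]
ee_rot: [3.142, 0.0, -0.339]
force: [0.5, -0.1, -1.1]
width: 0.0214
gripper_force: 40.0
```

```bash
python3 nudge.py '[[0.015,0,0,-0.02,0],[0.015,0,0,-0.05,0],[0.015,0,0,-0.09,0],[0.015,0,0,-0.13,0],[0.015,0,0,-0.14,0],[0.015,0,0,-0.14,0],[0.015,0,0,-0.14,0]]'; python3 d.py .556 -.130 .277
```

```text
t: 12.43
eef_pos: [0.5421, 0.0763, 0.2773]
ee_rot: [-3.14, -0.001, -0.339]
force: [0.1, 0.0, -1.9]
width: 0.0214
gripper_force: 40.0
delta tool [8.17e-02 1.90e-01 1.00e-04] rows 5.0 yaw [-3.1401e+00 -7.0000e-04 -3.3890e-01]
```

```bash
python3 nudge.py '[[0.015,0.016,0.036,0,0],[0.015,0.032,0.073,0,0],[0.015,0.048,0.11,0,0],[0.015,0.064,0.147,0,0],[0.015,0.076,0.175,0,0],[0.015,0.0817,0.19,0,0],[0.015,0.0817,0.19,0,0],[0.015,0.0817,0.19,0,0],[0.015,0.0817,0.19,0,0]]'; python3 d.py .556 -.130 .129
python3 - <<'E'
from h import *
A=shot("scene");B=shot("side");C=shot("wrist")
for n,a in(("scene",A),("side",B)): print(n,proj(a[1],a[2],[.556,-.13,.098]),proj(a[1],a[2],[.556,-.13,.160]))
save("v6.png",np.hstack([cv2.resize(A[0][110:270,150:290],(350,400)),cv2.resize(B[0][70:250,290:440],(333,400))]))
E
```

```text
t: 13.18
eef_pos: [0.5554, -0.13, 0.2755]
ee_rot: [3.141, 0.002, -0.339]
force: [0.3, 0.1, -1.4]
width: 0.0213
gripper_force: 40.0
delta tool [ 0.0009 -0.0003  0.1465] rows 3.5 yaw [ 3.141e+00  2.300e-03 -3.393e-01]
scene (np.float64(212.61116123626488), np.float64(213.80148148546803)) (np.float64(209.9628511809563), np.float64(188.63430442620717))
side (np.float64(341.75968805452953), np.float64(176.01961962458205)) (np.float64(344.6274059368297), np.float64(151.08328405320614))
```

View pics/v6.png

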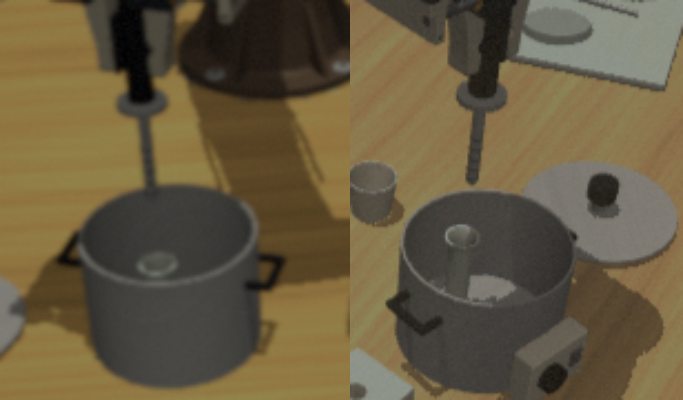

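Both views show the rod upright above the tube. The mouth is at scene (213,215) and side (340,176), within 1.5 px of prediction. Inserting.

```bash
python3 nudge.py '[[0.015,0.0009,0,0.03,0],[0.015,0.0009,0,0.05,0],[0.015,0.0009,0,0.06,0],[0.015,0.0009,0,0.07,0],[0.015,0.0009,0,0.075,0],[0.015,0.0009,0,0.08,0],[0.015,0.0009,0,0.085,0]]'
```

```text
t: 13.92
eef_pos: [0.5575, -0.1304, 0.1925]
ee_rot: [-3.141, -0.001, -0.338]
force: [0.1, -0.4, -1.2]
width: 0.0217
gripper_force: 40.0
```

```bash
python3 nudge.py '[[0.015,-0.0008,0,0.01,0],[0.015,-0.0008,0,0.02,0],[0.015,-0.0008,0,0.03,0],[0.015,-0.0008,0,0.04,0],[0.015,-0.0008,0,0.048,0],[0.015,-0.0008,0,0.054,0],[0.015,-0.0008,0,0.058,0],[0.015,-0.0008,0,0.061,0],[0.015,-0.0008,0,0.062,0]]'
```

```text
t: 14.67
eef_pos: [0.5559, -0.1303, 0.1297]
ee_rot: [3.141, 0.0, -0.339]
force: [-1.7, 0.7, 2.4]
width: 0.0216
gripper_force: 40.0
```

```bash
python3 nudge.py '[[0.015,0,0,0.001,0],[0.015,0,0,0.001,0],[0.015,0,0,0.001,0],[0.015,0,0,0.001,0],[0.015,0,0,0.001,0],[0.015,0,0,0.001,0]]'; python3 nudge.py '[[0.015,0,0,-0.01,0],[0.015,0,0,-0.03,0],[0.015,0,0,-0.06,0],[0.015,0,0,-0.09,0],[0.015,0,0,-0.12,0],[0.015,0,0,-0.15,0],[0.015,0,0,-0.16,0],[0.015,0,0,-0.16,0],[0.015,0,0,-0.16,0]]'; python3 d.py .45 .30 .29
```

```text
t: 15.17
eef_pos: [0.5561, -0.1304, 0.1296]
ee_rot: [3.142, -0.001, -0.339]
force: [-3.0, 1.2, 5.7]
width: 0.0214
gripper_force: 40.0
t: 15.92
eef_pos: [0.5561, -0.13, 0.289]
ee_rot: [-3.141, -0.001, -0.339]
force: [0.0, -0.1, -2.6]
width: 0.0213
gripper_force: 40.0
delta tool [-0.243  -0.3702 -0.0008] rows 10.6 yaw [-3.1405e+00 -7.0000e-04 -3.3900e-01]
```

The draw-out was clean. The tool can only yaw, so I'll pivot the rod to level inside a light grip: tip on the bench, hand following the arc.

```bash
python3 d.py .45 .39 .29; python3 nudge.py '[[0.015,-0.02,-0.033,0,0],[0.015,-0.04,-0.066,0,0],[0.015,-0.06,-0.1,0,0],[0.015,-0.08,-0.133,0,0],[0.015,-0.1,-0.166,0,0],[0.015,-0.12,-0.2,0,0],[0.015,-0.14,-0.233,0,0],[0.015,-0.16,-0.266,0,0],[0.015,-0.18,-0.3,0,0],[0.015,-0.2,-0.333,0,0],[0.015,-0.22,-0.366,0,0],[0.015,-0.24,-0.4,0,0],[0.015,-0.265,-0.43,0,0],[0.015,-0.273,-0.455,0,0],[0.015,-0.273,-0.455,0,0],[0.015,-0.273,-0.455,0.04,0],[0.015,-0.273,-0.455,0.08,0],[0.015,-0.273,-0.455,0.12,0],[0.015,-0.273,-0.455,0.15,0],[0.015,-0.273,-0.455,0.16,0]]'; python3 d.py .45 .39 .119
```

```text
delta tool [-0.273  -0.4551 -0.0007] rows 12.7 yaw [-3.1405e+00 -7.0000e-04 -3.3900e-01]
t: 17.58
eef_pos: [0.447, 0.3859, 0.122]
ee_rot: [3.131, 0.004, -0.34]
force: [-0.1, -0.8, -1.5]
width: 0.0215
gripper_force: 40.0
delta tool [ 0.0014 -0.0049  0.003 ] rows 0.1 yaw [ 3.1314  0.0037 -0.3401]
```

```bash
python3 nudge.py '[[0.015,0,0,0,0],[0.015,0,0,0,0],[0.015,0,0,0.004,0],[0.015,0,0,0.008,0],[0.015,0,0,0.01,0],[0.015,0,0,0.01,0]]'; python3 nudge.py '[[0.015,0,0,0.002,0],[0.015,0,0,0.002,0],[0.015,0,0,0.002,0]]'
```

```text
t: 18.08
eef_pos: [0.4499, 0.3897, 0.1194]
ee_rot: [-3.141, -0.0, -0.339]
force: [-0.1, 0.3, -1.8]
width: 0.0214
gripper_force: 40.0
t: 18.33
eef_pos: [0.4498, 0.3896, 0.1171]
ee_rot: [-3.141, -0.0, -0.339]
force: [0.2, -0.6, -0.6]
width: 0.0211
gripper_force: 40.0
```

```bash
python3 nudge.py '[[0.015,0,0,0.001,0],[0.015,0,0,0.001,0],[0.015,0.006,0,0.001,0],[0.015,0.012,0,0.0015,0],[0.015,0.018,0,0.002,0],[0.015,0.024,0,0.0025,0],[0.015,0.03,0,0.0035,0],[0.015,0.036,0,0.005,0],[0.015,0.042,0,0.0065,0],[0.015,0.048,0,0.0085,0],[0.015,0.054,0,0.011,0],[0.015,0.06,0,0.014,0],[0.015,0.068,0,0.0175,0],[0.015,0.068,0,0.0175,0]]' 6
python3 - <<'E'
from h import *
B=shot("scene"); T=tool(); u,v=map(int,proj(B[1],B[2],T[:3,3])); print(u,v)
save("v7.png",cv2.resize(B[0][max(v-70,0):v+70,u-80:u+80],(640,560),interpolation=cv2.INTER_CUBIC))
E
```

```text
t: 19.5
eef_pos: [0.5152, 0.3664, 0.0986]
ee_rot: [3.141, -0.0, -0.339]
force: [1.2, 0.5, 1.7]
width: 0.0219
gripper_force: 6.0
441 187
```

View pics/v7.png

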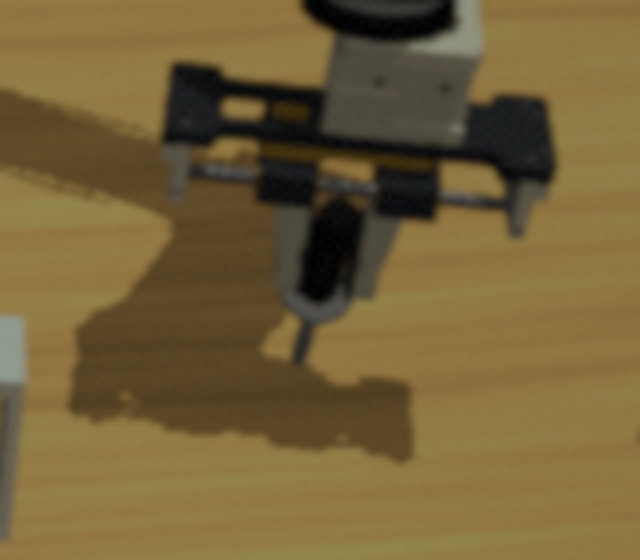

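The rod is tilting about the pads: grip top at crop (340,205), collar (315,300), tip (300,360). I'll carry on along the arc.

```bash
python3 nudge.py '[[0.015,0.0065,0,0.004,0],[0.015,0.013,0,0.008,0],[0.015,0.0193,0,0.0126,0],[0.015,0.025,0,0.0175,0],[0.015,0.0305,0,0.023,0],[0.015,0.036,0,0.029,0],[0.015,0.0405,0,0.035,0],[0.015,0.045,0,0.0415,0],[0.015,0.0496,0,0.048,0],[0.015,0.0535,0,0.055,0],[0.015,0.057,0,0.062,0],[0.015,0.0596,0,0.069,0],[0.015,0.062,0,0.076,0],[0.015,0.0635,0,0.081,0],[0.015,0.0635,0,0.081,0]]'
```

```text
t: 20.8
eef_pos: [0.5733, 0.3452, 0.0167]
ee_rot: [3.14, 0.001, -0.339]
force: [0.1, 0.6, -0.3]
width: 0.0215
gripper_force: 6.0
```

```bash
python3 nudge.py '[[0.015,0.001,0,0.003,0],[0.015,0.001,0,0.006,0],[0.015,0.001,0,0.008,0],[0.015,0.001,0,0.008,0]]'; python3 nudge.py '[[0.015,0,0,0.0015,0],[0.015,0,0,0.003,0],[0.015,0,0,0.004,0],[0.015,0,0,0.004,0]]'
python3 - <<'E'
from h import *
B=shot("scene"); S=shot("side"); T=tool(); u,v=map(int,proj(B[1],B[2],T[:3,3]));a,b=map(int,proj(S[1],S[2],T[:3,3])); print(u,v,a,b)
a=max(a,70);b=min(max(b,70),350)
save("v8.png",np.hstack([cv2.resize(I[y-60:y+60,x-60:x+60],(400,400),interpolation=cv2.INTER_CUBIC) for I,x,y in((B[0],u,v),(S[0],min(a,490),b))]))
E
```

```text
t: 21.13
eef_pos: [0.5746, 0.3456, 0.0102]
ee_rot: [3.141, 0.0, -0.339]
force: [0.2, -1.2, -0.8]
width: 0.0215
gripper_force: 6.0
t: 21.47
eef_pos: [0.5748, 0.3456, 0.0063]
ee_rot: [-3.142, 0.0, -0.339]
force: [0.6, 0.3, -0.4]
width: 0.0222
gripper_force: 6.0
434 238 179 391
```

View pics/v8.png

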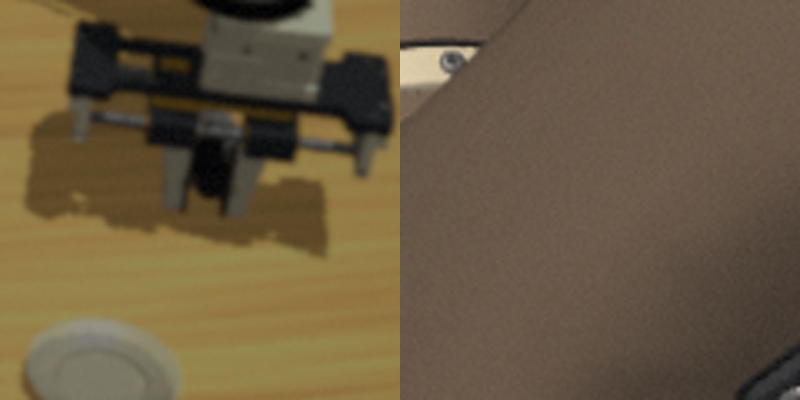

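The scene view shows the grip lying low between the fingers, near crop (210,170); the side view is blocked by the arm. Contact geometry bounds the tilt at about 6°. I'll go lower to level it, tighten, then lift and verify numerically with the cameras.

```bash
python3 nudge.py '[[0.015,0,0,0.0015,0],[0.015,0,0,0.003,0],[0.015,0,0,0.003,0],[0.015,0,0,0.003,0]]'; python3 nudge.py '[[0.01,0,0,0,0],[0.01,0,0,0,0],[0.01,0,0,0,0],[0.01,0,0,0,0],[0.01,0,0,0,0]]' 60;  python3 nudge.py '[[0.01,0,0,-0.01,0],[0.01,0,0,-0.03,0],[0.01,0,0,-0.06,0],[0.01,0,0,-0.1,0],[0.01,0,0,-0.14,0],[0.01,0,0,-0.18,0],[0.01,0,0,-0.22,0],[0.01,0,0,-0.25,0],[0.01,0,0,-0.25,0],[0.01,0,0,-0.25,0],[0.01,0,0,-0.25,0]]'
```

```text
t: 21.9
eef_pos: [0.5747, 0.3455, 0.0032]
ee_rot: [3.141, 0.0, -0.339]
force: [0.5, -0.6, -0.9]
width: 0.0214
gripper_force: 6.0
t: 22.32
eef_pos: [0.5747, 0.3456, 0.0035]
ee_rot: [-3.142, 0.0, -0.339]
force: [0.4, 0.0, -0.3]
width: 0.0206
gripper_force: 60.0
t: 23.23
eef_pos: [0.5742, 0.3453, 0.2533]
ee_rot: [3.142, 0.001, -0.339]
force: [-0.2, 1.2, -2.0]
width: 0.0207
gripper_force: 60.0
```

```bash
python3 nudge.py '[[0.01,0,0,0,0.12],[0.01,0,0,0,0.24],[0.01,0,0,0,0.36],[0.01,0,0,0,0.48],[0.01,0,0,0,0.6],[0.01,0,0,0,0.72],[0.01,0,0,0,0.84],[0.01,0,0,0,0.96],[0.01,0,0,0,1.08],[0.01,0,0,0,1.2],[0.01,0,0,0,1.32],[0.01,0,0,0,1.44],[0.01,0,0,0,1.57],[0.01,0,0,0,1.57],[0.01,0,0,0,1.57],[0.01,0,0,0,1.57]]'
cat > tilt.py <<'E'
from h import *
A=shot("scene"); p,W=A[1:]; T=tool(); g=T[:3,3]-T[:3,2]*arm.hold_point_z; a=-T[:3,0]
print("tip dir",a.round(3))
hsv=cv2.cvtColor(A[0],cv2.COLOR_RGB2HSV); m=((hsv[:,:,1]<85)).astype('uint8')
# region: strip around the expected level rod from 55 to 140 mm
q0,q1=[np.array(proj(p,W,g+a*s)) for s in(.058,.15)]; print("expected",q0.round(1),q1.round(1))
x0,x1=sorted([int(q0[0]),int(q1[0])]); y0=int(min(q0[1],q1[1]))-25; y1=y0+60
for y in range(y0,y1): print(''.join('#' if m[y,x] else '.' for x in range(x0-14,x1+4)),y)
print("x from",x0-14)
E
python3 tilt.py
```

```text
t: 24.57
eef_pos: [0.5744, 0.3453, 0.2524]
ee_rot: [3.141, -0.002, -1.905]
force: [0.2, 0.0, -1.5]
width: 0.0207
gripper_force: 60.0
tip dir [ 0.328  0.945 -0.001]
expected [487.2 132. ] [539.5 136.9]
################...................................................... 107
################...................................................... 108
################...................................................... 109
################...................................................... 110
###############....................................................... 111
####.#.########....................................................... 112
###########.##........................................................ 113
###############....................................................... 114
###############....................................................... 115
###############....................................................... 116
###############....................................................... 117
###############....................................................... 118
[... 2911 characters left out ...]
.......... 157
...................................................................... 158
...................................................................... 159
...................................................................... 160
...................................................................... 161
...................................................................... 162
...................................................................... 163
...................................................................... 164
...................................................................... 165
...................................................................... 166
x from 473
```

```bash
cat > ang.py <<'E'
from h import *
A=shot("scene"); p,W=A[1:]; T=tool(); g=T[:3,3]-T[:3,2]*arm.hold_point_z; a=-T[:3,0].copy(); a[2]=0; a/=np.linalg.norm(a)
m=(cv2.cvtColor(A[0],cv2.COLOR_RGB2HSV)[:,:,1]<85).astype('uint8'); P=[]
for s in np.arange(.066,.130,.002):   # sample columns along the probe
    u=int(proj(p,W,g+a*s)[0]); v0=proj(p,W,g+a*s)[1]
    ys=[y for y in range(int(v0)-14,int(v0)+22) if m[y,u]]
    if 3<=len(ys)<=8:
        o,d=ray(p,W,u,np.mean(ys)); n=np.cross(a,[0,0,1]); X=o+d*((g-o)@n)/(d@n); P.append([(X-g)@a,X[2]-g[2]])
P=np.array(P); k,c=np.polyfit(*P.T,1); print(len(P),"tilt deg",np.degrees(np.arctan(k)),"offset at grasp",c,"rms",np.std(P[:,1]-k*P[:,0]-c)); print(P[[0,-1]].round(4))
E
python3 ang.py
```

```text
30 tilt deg -13.780407379182948 offset at grasp 0.011436477713728334 rms 0.00042182364248008556
[[ 0.0693 -0.0053]
 [ 0.1312 -0.0205]]
```

The probe is clearly visible in the mask and tilts tip-down by 13.8°, too much for the 10° limit. I'll press the probe tip on the solid middle of the rack's top with a light grip to level it.

```bash
python3 d.py .443 .043 .2524
```

```text
delta tool [0.3289 0.0248 0.0008] rows 7.9 yaw [ 3.1412e+00 -8.0000e-04 -1.9061e+00]
```

```bash
python3 nudge.py '[[0.01,0.04,0.003,0,0.08],[0.01,0.08,0.006,0,0.16],[0.01,0.12,0.009,0,0.24],[0.01,0.16,0.012,0,0.32],[0.01,0.2,0.015,0,0.4],[0.01,0.24,0.018,0,0.48],[0.01,0.28,0.021,0,0.56],[0.01,0.315,0.024,0,0.64],[0.01,0.329,0.025,0,0.64],[0.01,0.329,0.025,0,0.64],[0.01,0.329,0.025,0,0.64],[0.01,0.329,0.025,0.04,0.64],[0.01,0.329,0.025,0.08,0.64],[0.01,0.329,0.025,0.11,0.64],[0.01,0.329,0.025,0.125,0.64],[0.01,0.329,0.025,0.13,0.64],[0.01,0.329,0.025,0.13,0.64],[0.01,0.329,0.025,0.13,0.64]]'
python3 - <<'E'
from h import *
A=shot("side"); p,W=A[1:]; T=tool(); a=-T[:3,0]; g=T[:3,3]-T[:3,2]*arm.hold_point_z; print(g+a*.135,g)
E
```

```text
t: 26.17
eef_pos: [0.4431, 0.0443, 0.1241]
ee_rot: [-3.141, 0.001, -2.547]
force: [1.0, 0.2, -1.0]
width: 0.0208
gripper_force: 60.0
[0.55514912 0.11990364 0.14361799] [0.44328567 0.04432908 0.14338392]
```

```bash
python3 nudge.py '[[0.01,0,0,0.004,0],[0.01,0,0,0.007,0],[0.01,0,0,0.009,0],[0.01,0,0,0.011,0],[0.01,0,0,0.013,0],[0.01,0,0,0.013,0]]' 8; python3 nudge.py '[[0.01,0,0,0.003,0],[0.01,0,0,0.006,0],[0.01,0,0,0.009,0],[0.01,0,0,0.012,0],[0.01,0,0,0.015,0],[0.01,0,0,0.018,0],[0.01,0,0,0.021,0],[0.01,0,0,0.024,0],[0.01,0,0,0.027,0],[0.01,0,0,0.027,0]]'
```

```text
t: 26.72
eef_pos: [0.4421, 0.0434, 0.1102]
ee_rot: [3.142, -0.0, -2.549]
force: [0.6, -0.1, -1.0]
width: 0.0216
gripper_force: 8.0
t: 27.55
eef_pos: [0.442, 0.0435, 0.0829]
ee_rot: [3.142, -0.0, -2.549]
force: [0.1, -0.3, -0.6]
width: 0.0213
gripper_force: 8.0
```

```bash
python3 nudge.py '[[0.01,0,0,0.002,0],[0.01,0,0,0.004,0],[0.01,0,0,0.004,0],[0.01,0,0,0.004,0]]'; python3 nudge.py '[[0.01,0,0,0,0],[0.01,0,0,0,0],[0.01,0,0,0,0],[0.01,0,0,0,0],[0.01,0,0,-0.01,0],[0.01,0,0,-0.03,0],[0.01,0,0,-0.07,0],[0.01,0,0,-0.11,0],[0.01,0,0,-0.15,0],[0.01,0,0,-0.17,0.0],[0.01,0,0,-0.17,-0.12],[0.01,0,0,-0.17,-0.24],[0.01,0,0,-0.17,-0.36],[0.01,0,0,-0.17,-0.48],[0.01,0,0,-0.17,-0.6],[0.01,0,0,-0.17,-0.64],[0.01,0,0,-0.17,-0.64],[0.01,0,0,-0.17,-0.64]]' 60; python3 ang.py; python3 tilt.py
```

```text
t: 27.88
eef_pos: [0.4422, 0.0435, 0.0794]
ee_rot: [-3.142, 0.0, -2.549]
force: [-0.8, -0.3, -0.9]
width: 0.0217
gripper_force: 8.0
t: 29.38
eef_pos: [0.4419, 0.0434, 0.2493]
ee_rot: [3.141, -0.0, -1.911]
force: [-0.3, -0.2, -0.7]
width: 0.0204
gripper_force: 60.0
32 tilt deg -2.062971605248786 offset at grasp 0.011842996814446359 rms 0.0003341640852849622
[[0.065  0.01  ]
 [0.1264 0.0073]]
tip dir [ 0.333  0.943 -0.   ]
expected [317.5 112.2] [362.5 116.4]
###............................................................ 87
###............................................................ 88
###............................................................ 89
.##............................................................ 90
..#............................................................ 91
............................................................... 92
............................................................... 93
............................................................... 94
#.............................................................. 95
...................................
[... 2739 characters left out ...]
..... 136
............................................................... 137
............................................................... 138
............................................................... 139
............................................................... 140
............................................................... 141
............................................................... 142
............................................................... 143
............................................................... 144
............................................................... 145
............................................................... 146
x from 303
```

The rod is now level at about -2° and held at 60 N. Moving to the final pose over the bath.

```bash
python3 d.py .484 -.251 .2493;  python3 d.py .484 -.251 .145
```

```text
delta tool [ 0.2636 -0.1377  0.    ] rows 7.1 yaw [ 3.1414e+00 -1.0000e-04 -1.9106e+00]
delta tool [ 0.2636 -0.1378  0.1043] rows 7.6 yaw [ 3.1414e+00 -1.0000e-04 -1.9106e+00]
```

```bash
python3 nudge.py '[[0.01,0.02,-0.01,0,0],[0.01,0.05,-0.026,0,0],[0.01,0.08,-0.042,0,0],[0.01,0.11,-0.057,0,0],[0.01,0.14,-0.073,0,0],[0.01,0.17,-0.089,0,0],[0.01,0.2,-0.104,0,0],[0.01,0.23,-0.12,0,0],[0.01,0.255,-0.133,0,0],[0.01,0.2636,-0.1377,0,0],[0.01,0.2636,-0.1377,0.02,0],[0.01,0.2636,-0.1377,0.04,0],[0.01,0.2636,-0.1377,0.06,0],[0.01,0.2636,-0.1377,0.08,0],[0.01,0.2636,-0.1377,0.095,0],[0.01,0.2636,-0.1377,0.104,0],[0.01,0.2636,-0.1377,0.104,0],[0.01,0.2636,-0.1377,0.104,0],[0.01,0.2636,-0.1377,0.104,0],[0.01,0.2636,-0.1377,0.104,0]]'
python3 - <<'E'
from h import *
A=shot("scene"); p,W=A[1:]; T=tool(); g=T[:3,3]-T[:3,2]*arm.hold_point_z+[0,0,.0118]; a=-T[:3,0]
im=A[0].astype(int); Z=cv2.imread("pics/scene0.png")[:,:,::-1].astype(int)
for s in(.05,.09,.125,.14,.15): u,v=proj(p,W,g+a*s-[0,0,.036*s]); print(s,(g+a*s).round(3),round(u,1),round(v,1))
x,y=map(int,proj(p,W,g+a*.10)); m=cv2.cvtColor(A[0],cv2.COLOR_RGB2GRAY)
print(m[y-10:y+14,x-16:x+30:2])
# lid: knob dark centroid, plane check
u,v=map(int,proj(p,W,[.499,-.335,.04])); k=A[0][v-8:v+8,u-8:u+8].max(2)<50; print(u,v,k.sum(), np.argwhere(k).mean(0)-8)
E
```

```text
t: 31.15
eef_pos: [0.4854, -0.251, 0.1467]
ee_rot: [-3.139, 0.0, -1.909]
force: [0.7, 0.3, -1.1]
width: 0.0207
gripper_force: 60.0
0.05 [ 0.502 -0.204  0.177] 173.5 170.3
0.09 [ 0.515 -0.166  0.177] 191.8 173.1
0.125 [ 0.527 -0.133  0.177] 208.1 175.6
0.14 [ 0.532 -0.119  0.177] 215.1 176.7
0.15 [ 0.535 -0.109  0.177] 219.8 177.4
[[107 124 127 127 127 127 129 127 129 129 130 129 127 108  80  77  78  78
   79  79  79  78  79]
 [ 82 118 126 127 128 128 128 128 128 129 128 129 126  99  78  77  79  77
   79  79  80  78  78]
 [ 63 110 128 128 129 129 129 129 128 129 129 130 127  92  77  79  78  79
   77  79  80  77  77]
 [ 57 106 130 131 128 131 129 131 129 129 130 131 126  92  77  79  79  77
   78  77  78  77  76]
 [ 54 103 128 128 130 130 129 130 129 130 128 130 125  91  78  77  77  76
   76  78  75  74  74]
 [ 53 100 128 129 128 129 129 129 128 129 127 129 125  90  76  76  75  75
   75  75  75  74  74]
 [ 60  99 128 128 127 128 129 127 128 127 127 127 125  90  76  75  76  75
   75  76  75  74  74]
 [ 88 108 127 126 127 128 129 129 127 129 128 128 124  90  75  76  75  76
   76  73  74  
[... 894 characters left out ...]
 130 131 130 131 130 131 130 129 128 103  75  73  70  69  64
   73  77  78  79  79]
 [121 129 129 130 130 129 130 131 131 131 131 128 100  78  79  76  76  73
   72  78  79  80  79]
 [127 130 129 130 130 130 129 131 131 130 130 127  94  79  78  79  78  79
   79  79  82  79  80]
 [130 130 130 130 129 130 131 130 130 130 130 126  91  78  79  80  77  79
   79  78  77  79  77]
 [130 130 130 129 130 130 130 129 131 130 130 125  91  81  80  77  74  75
   74  75  74  75  73]
 [129 128 130 128 128 128 127 128 127 127 128 123  89  82  77  73  71  68
   68  67  68  67  68]
 [126 124 125 124 125 124 123 124 122 121 119 113  82  76  71  67  66  64
   61  63  65  64  65]]
120 226 123 [2.2601626 1.2601626]
```

The rod tip is at about (0.533,-0.115,0.17), level, and the lid's knob is where I left it. I'll let things settle, recheck, and hand in.

```bash
python3 nudge.py '[[0.01,0,0,0,0],[0.01,0,0,0,0],[0.01,0,0,0,0],[0.01,0,0,0,0],[0.01,0,0,0,0],[0.01,0,0,0,0]]'; python3 -c "
from station import arm
print(abs(arm.get_state()['qd']).max()); print(arm.job_done())"
```

```text
t: 31.7
eef_pos: [0.4846, -0.2509, 0.1454]
ee_rot: [3.142, -0.0, -1.909]
force: [1.5, -0.3, -0.2]
width: 0.0205
gripper_force: 60.0
0.00156801634235749
the job is handed in; nothing more can be done
None
```

I handed the job in at about 32 s with no verdict returned: the lid is flat on the bench, the rod was pushed to its collar stop and drawn out, and it is now held about 2° from level with its tip about 6 cm above the open bath's rim.

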